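# Put the two adaptor modules in their right wells so that the case shuts

## Robot

A 7-joint arm with a two-finger parallel gripper is mounted at the origin on a cart in front of the work surface, level with it; the furniture and walls round the work are solid. World frame = base frame: x ahead of the robot, y to its left, z up, the work surface at z = 0. Lengths are in m, angles in rad, forces in N, time in s.
With the tool pointing down it reaches from about 0.425 to 0.95 m from the base axis. Payload 4.7 kg.
Tool frame: the origin (TCP) lies at the very end of the fingers, on their centre line; the grasp point (between the pads) lies 19 mm behind it (pinch_z is the distance from the TCP to the grasp point, in m); z points along the fingers, y is the line along which they close (so a half turn about z gives the same grasp; the last joint's range is limited). The gripper opens to 87 mm and grips with 3 to 60 N. Pads are 19 mm wide; open, the fingers measure 117 mm over their backs; the gripper's body (75 mm by 190 mm) begins 51 mm behind the grasp point.
Start: joints at [1.104, 0.469, -0.049, 1.532, 0.024, 1.141, -0.082], TCP at [0.286, -0.611, 0.223] pointing down, gripper open.
Joint ranges: [-2.59, 2.59], [-0.33, 1.99], [-1.39, 1.29], [0.1, 2.45], [-1.04, 4.18], [0.21, 1.99], [-2.66, 2.66]. Speed limits (rad/s): [2.57, 2.57, 3.14, 3.14, 3.14, 3.14, 3.14].

## Interface

Orientations are given as [roll, pitch, yaw] about the fixed x, y, z axes, in that order (R = Rz(yaw) Ry(pitch) Rx(roll)).
In Python, from cell import * gives the robot as it stands. The module is installed in compiled form; this text tells all that it offers.
- The arm moves only by the tool servo_tool, never from a script. Its argument "moves" is a list of rows, each a list of 7 numbers: the turn, a rotation vector about the world's x, y, z in rad, then the shift along the world's x, y, z in mm, then the finger opening in mm, from 0 to 87. In form: [[wx, wy, wz, x, y, z, gripper], ...]. A call has 1 to 10 rows; each row is the pose to reach, as a shift and turn from the pose commanded when the call began; what a row does not reach only later rows make up. A row lasts 1/10 s, in which the tool goes at most 50 mm and 8.59 degrees, less where a joint would pass 70% of its speed; a pose out of reach is approached as far as the arm can. A call with a gripper value outside its range is refused whole. The fingers move at their own pace and stop on an object; "squeeze" is the grip in N (left out, the last holds). Time passes only in rows, so rows that repeat a pose let the fingers close. It gives the time, the measured TCP pose, the force, the opening and the grip force at its end, in the units of the state.
- get_obs(): the state, without advancing time (a new reading comes with each control period).
- get_image(name): name is "scene" or "top" or "wrist"; returns a dict with "pixels" (400x640x3 uint8, red, green, blue), "z_map" (400x640 float32, m along the optical axis (not along the pixel's ray), 0 where there is no reading), "vertical_fov" (degrees; the focal length in pixels is half the picture's height over the tangent of half this angle, whatever the lens; pixels are square), "cx", "cy" (the principal point, pixels), "R" (3x3) and "t" (3): a world point X has camera coordinates R X + t. Camera axes: x right, y down, z forward; pixel columns grow to the right and rows downward; lengths in m; the calibration is good to about 2 mm. A picture is of the moment at which its call begins.
- hand_in(): hands the job in; it is judged then, once.
The state is a dict: "time": time; "q": joint angles; "joint_velocities": joint speeds; "effort": joint torques, N m; "ee_pos": TCP position; "tcp_rot": TCP orientation; "ft_force": force on the tool from outside, world axes, zero at the start; "moment": the same for the moment, N m; "gripper_width": finger opening in m; "gripper_force": force on a finger pad.
Only numpy, scipy, OpenCV 4.12 (cv2) and the standard library are available. Lean on these libraries where they do the work, as an engineer would, in place of code of your own. Each camera call takes 0.05 s, during which the arm holds its last target. There are 200 camera calls.

## Task

The two adaptor modules in the open grey case were put back in each other's wells: the tall one stands too high in the shallow well and the lid cannot shut. Swap them so that each stands upright and fully home in the other's well, then close the lid completely. Leave everything else on the bench where it is.

Things in the scene. Friction and masses are not known exactly. Their poses are not given: they have to be found in the camera images.
- case: Grey hard case, fixed to the bench, tray 150 (x) x 200 (y) x 72 mm high, wall 4 mm, lid hinged along its far (+x) edge. Origin: centre of its underside; -x is its front, z up. Two black inserts fill it side by side (at y = +48 and -48 mm), tops 70 mm above the bench, one well each; a folded handle stands 20 mm out of the front.
- case_lid (a joint): Lid angle in rad, 0 = shut, about 1.8 as found (standing up, leaning back); stays at any angle (about 2 to 3 N at the lip moves it). Lid shell 150 x 200 x 48 mm high, wall 4 mm: shut, its top is 120 mm above the bench and it leaves 44 mm of room above the tray's rim.
- lid_hinge (a point): Middle of the hinge line at the case's far upper edge, 75 mm behind the case's centre, 72 mm above the bench; the line runs along the case's y.
- lid_lip (a point): Middle of the black opening lip on the lid's free edge, 16 mm out x 50 mm wide x 8 mm thick, 158 mm from the hinge line; the lid's outer face is 40 mm above it when shut.
- insert_deep_floor (a point): Centre of the floor of the deep well, 56 mm below its mouth (mouth 70 mm above the bench). Well 59 mm along the case's x, 31 mm along y, mouth bevelled 3 mm. The frame's axes are the case's.
- insert_shallow_floor (a point): Centre of the floor of the shallow well, 38 mm below its mouth (mouth 70 mm above the bench). Well 59 mm along the case's x, 31 mm along y, mouth bevelled 3 mm. The frame's axes are the case's.
- module_tall: Tall adaptor module: aluminium block with black ends, 56 (x) x 28 (y) x 96 mm high, 0.16 kg, smooth upright sides. Origin: centre of its underside, z up. As found it stands in the shallow well, 58 mm above the mouth. It also stands on the bench by itself.
- module_short: Short adaptor module: as the tall one but 78 mm high. Origin: centre of its underside, z up. As found it stands in the deep well with only 22 mm above the mouth.
- tape_black: Bystander: roll of black tape lying flat, 66 mm across, 19 mm high, on the bench left of the case. Origin: centre of its underside.
- relay: Bystander: small black cube-shaped relay, 28 x 28 x 36 mm, contact blades up, on the bench left of the case. Origin: centre of its underside.
- spare_plug: Bystander: small black connector plug, 25 x 44 x 21 mm, on the bench left and in front of the case. Origin: centre of its underside.
- notepad: Bystander: yellow notepad, 125 x 100 x 12 mm, lying on the bench to the far right. Origin: centre of its underside.
- bolt_c: Bystander: hex bolt, 54 mm long (its y), 21 mm thick, lying on the bench right of and behind the case. Origin: its middle, underside.
- red_adapter: Obstacle, fixed: red adapter box with cables, 80 x 85 x 44 mm, on the bench right of the case; its cables lie flat on the bench. The bench behind it (between it, the case and the blue interface) is free. Origin: centre of its underside.
- bus_interface: Obstacle, fixed: flat blue interface box with keypad, 136 (x) x 111 (y) x 27 mm, on the bench to the right. Origin: centre of its underside.
- ecu: Obstacle, fixed: flat dark control unit, 224 x 299 x 82 mm, on the bench to the left. Origin: centre of its underside.
- tool_case: Obstacle, fixed: large open black tool case, 210 x 367 mm, walls 97 mm high, at the back left. Origin: centre of its underside.
Mind the look-alikes: they are no part of the job. What is shaped like the module_tall but orange is not meant. What is shaped like the module_short but purple is not meant.

How it is judged:
By the outcome, as a careful person would: the job done as asked, in the order asked, and still so for the second after the job is handed in, with the robot touching nothing.
It also fails if it takes over 72 s, if anything falls off the work surface, if the arm or the gripper's body presses on something with over 40 N, if the wrist force passes 120 N, or if a joint passes its speed limit or range.

## Working session

There is one attempt and no reset: what is moved stays moved. The work goes in short steps, Python scripts to look and compute and a tool call to move; the robot and the scene stay as the last step left them, time stands still between calls to the robot, and variables do not carry over. Pictures are saved under pics/ and viewed, at most 10 in all, crops included, and the job is handed in when it is done.

Besides the shell and the picture viewer there is one more tool, called after "Emit:" by a JSON object that holds its "op" and its "data", one argument or row to a line. servo_tool: Moves the arm, as the interface text tells. Its arguments: {"type":"object","properties":{"moves":{"type":"array"},"squeeze":{"type":"number"}},"required":["moves"]}

```bash
mkdir -p pics; cat > h.py <<'E'
from cell import *
import numpy as np, cv2
def save(n,f):
    im=get_image(n); cv2.imwrite('pics/'+f+'.png',im['pixels'][:,:,::-1]); np.savez('pics/'+f,**im); return im
def load(f): return dict(np.load('pics/'+f+'.npz'))
def cam(im):
    fy=200/np.tan(np.radians(float(im['vertical_fov']))/2); return fy,im['cx'],im['cy'],im['R'],im['t']
def ray(im,u,v,z):
    f,cx,cy,R,t=cam(im); d=R.T@np.array([(u-cx)/f,(v-cy)/f,1]); c=-R.T@t
    return c+d*(z-c[2])/d[2]
def cloud(im):
    f,cx,cy,R,t=cam(im); v,u=np.mgrid[:400,:640]; Z=im['z_map']
    P=np.stack([(u-cx)/f*Z,(v-cy)/f*Z,Z],-1); W=(P-t)@R; W[Z==0]=np.nan; return W
def proj(im,X):
    f,cx,cy,R,t=cam(im); c=R@np.array(X)+t; return c[0]/c[2]*f+cx,c[1]/c[2]*f+cy
E
python3 - <<'E'
from h import *
o=get_obs(); print(o['time'],o['ee_pos'],o['tcp_rot'],o['ft_force'])
a=save('top','top0');b=save('scene','sc0')
for i in(a,b): print(i['vertical_fov'],i['cx'],i['cy'],-i['R'].T@i['t'])
E
```

```text
0.0 [ 0.28594366 -0.61077441  0.2214853 ] [-3.13962238e+00  6.85070786e-05  4.37890421e-01] [-0.3560723   0.10821919 -0.01264608]
49.33850304832404 324.0914895592048 198.95243532676383 [0.24649583 0.0457404  1.58914312]
56.6047150007303 317.65197407144007 204.83445510405917 [0.0665341  0.63416071 0.92607509]
```

View pics/top0.png

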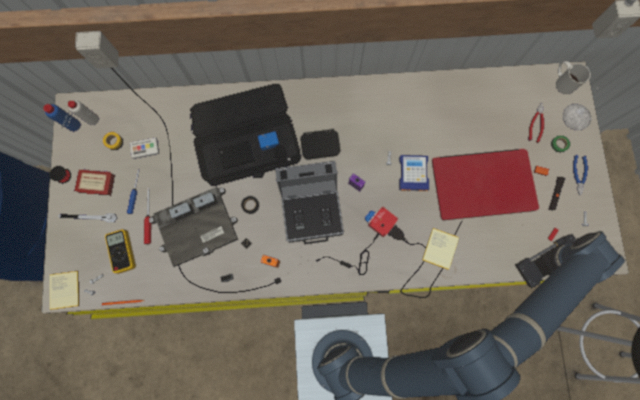

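View pics/sc0.png

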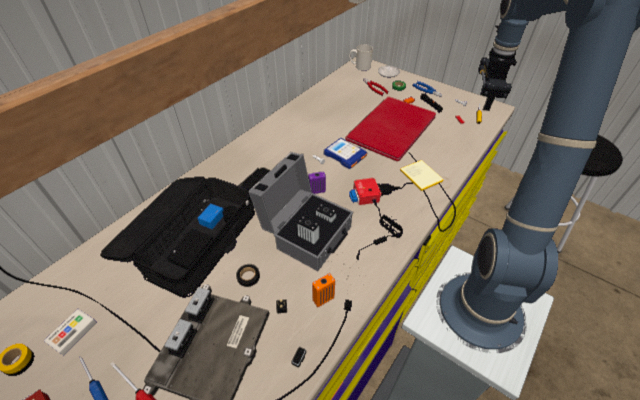

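The top view shows the grey case at about (313,215) with its lid open towards the far side. In the scene view the tall module is at about (308,230), in the left (+y) well, and the short one at about (325,212). The decoys are orange (270,260 top) and purple (357,182 top).

```bash
python3 - <<'E'
from h import *
a=load('top0');b=load('sc0')
A=cv2.resize(a['pixels'][150:250,260:400,::-1],None,fx=4,fy=4,interpolation=2)
B=cv2.resize(b['pixels'][145:275,245:365,::-1],None,fx=3,fy=3,interpolation=2)
c=np.zeros((400,800,3),np.uint8);A=cv2.resize(A,(440,314));c[:314,:440]=A;c[:390,440:800]=B
cv2.imwrite('pics/crop0.png',c)
W=cloud(a)
H=W[...,2]; m=np.zeros((400,640),bool); m[155:250,270:350]=1
for lo,hi in((.120,.14),(.085,.097),(.068,.076)):
    k=m&(H>lo)&(H<hi); print(lo,k.sum(),[np.round(np.nanpercentile(W[k][:,i],[2,50,98]),3) for i in range(3)])
np.set_printoptions(linewidth=250)
print((H[205:245:2,280:346:2]*1000).astype(int))
E
```

```text
0.12 151 [array([0.464, 0.494, 0.625]), array([-0.018,  0.118,  0.175]), array([0.12 , 0.128, 0.135])]
0.085 251 [array([0.471, 0.621, 0.719]), array([-0.007,  0.036,  0.2  ]), array([0.086, 0.092, 0.097])]
0.068 2012 [array([0.429, 0.534, 0.626]), array([-0.026,  0.074,  0.171]), array([0.068, 0.072, 0.076])]
[[                   0                    1                   70                   69                   72                   68                   70                   71                   70                   70                   71
                    69                   64                   72                   74                   71                   70 -9223372036854775808                   73                   71                   70                   66
                    69                   75                   74                   68                   72                   69                   70                   71                   69                   -2                    7]
 [                   2                   -2                   73                   69   
[... 12573 characters left out ...]
  0                    3                    1                   -6                    2                   -3                    0                    1                    7
                     0                   35                   37                   41                   39                    0                    0                    6                    0                   -2                    0
                    -3                    0                    3                   -2                   -2                    1                    1                    3                    0                    0                    1]]<stdin>:12: RuntimeWarning: invalid value encountered in cast
```

View pics/crop0.png

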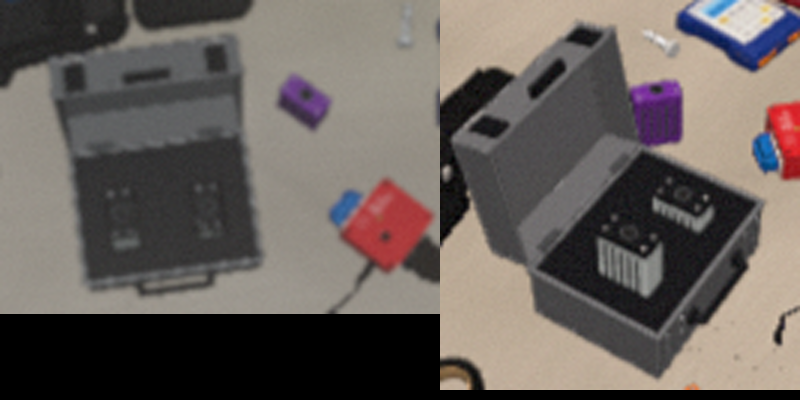

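The crops show the wells side by side. The tall module is on the left and the short one on the right, with the fold-down handle at the front. The case looks turned slightly. Next I'll fit the case and list the free bench area.

```bash
cat >> h.py <<'E'
def rect(P):
    (c,s,a)=cv2.minAreaRect(P[:,:2].astype(np.float32)*1000); return np.round(c,1),np.round(s,1),round(a,2)
E
python3 - <<'E'
from h import *
a=load('top0');b=load('sc0')
W=cloud(a);S=cloud(b)
for n,Q in(('top',W),('sc',S)):
    H=Q[...,2]; box=lambda x0,x1,y0,y1:(Q[...,0]>x0)&(Q[...,0]<x1)&(Q[...,1]>y0)&(Q[...,1]<y1)
    k=(H>.055)&(H<.08)&box(.4,.66,-.06,.2); k=cv2.morphologyEx(k.astype(np.uint8),cv2.MORPH_OPEN,np.ones((3,3)))>0
    P=Q[k]; print(n,'case',len(P),rect(P),np.median(P[:,2]))
    for lo,hi in((.085,.10),(.118,.14)):
        k=(H>lo)&(H<hi)&box(.4,.59,-.03,.15);k=cv2.morphologyEx(k.astype(np.uint8),cv2.MORPH_OPEN,np.ones((2,2)))>0;P=Q[k]; print(len(P),rect(P) if len(P)>3 else '',np.median(P,0),P.min(0),P.max(0))
hsv=cv2.cvtColor(a['pixels'],cv2.COLOR_RGB2HSV)
for nm,lo,hi,z in(('purple',(130,80,30),(150,255,255),.078),('red',(0,150,80),(6,255,255),.044),('blue',(105,120,50),(125,255,255),.027)):
    m=cv2.inRange(hsv,lo,hi); m[:150]=0;m[250:]=0
    for c in cv2.findContours(m,0,2)[0]:
        if cv2.contourArea(c)>20:
            P=np.array([ray(a,*p[0],z) for p in c]); print(nm,rect(P))
E
```

```text
top case 2778 (array([527. ,  73.1]), array([199.6, 204.5]), 4.17) 0.07118187448899524
115 (array([495.4,  19.7]), array([50.6, 27.6]), 3.47) [nan nan nan] [nan nan nan] [nan nan nan]
131 (array([493. , 116.8]), array([59.7, 25. ]), 4.67) [nan nan nan] [nan nan nan] [nan nan nan]
sc case 3029 (array([529.4,  73. ]), array([203.1, 206.5]), 4.27) 0.07055208801337116
209 (array([492.5,  72.8]), array([ 51.6, 124.3]), 3.67) [nan nan nan] [nan nan nan] [nan nan nan]
178 (array([491.4,  99.8]), array([52.2, 68. ]), 4.2) [nan nan nan] [nan nan nan] [nan nan nan]
purple (array([614.5, -92.2]), array([52.8, 34.6]), 51.38)
red (array([ 461.1, -199.2]), array([29.5, 64.7]), 55.32)
red (array([684.9, 865. ]), array([117.1,  77.7]), 81.36)
blue (array([ 529., 1047.]), array([14.3, 73.8]), 79.55)
blue (array([ 496.5, -132.8]), array([15.2, 39.2]), 48.89)
blue (array([607.9, 729.5]), array([14.6, 83.3]), 80.07)
blue (array([ 598.3, -309. ]), array([96.8, 20.7]), 88.55)
blue (array([ 673.2, 1209.7]), array([163.8,   7.3]), 4.78)
```

Emit:
{"op": "servo_tool", "data": {
  "moves": [
    [0,0,-0.1,45,80,30,87],
    [0,0,-0.2,90,120,60,87],
    [0,0,-0.3,130,160,90,87],
    [0,0,-0.365,165,200,120,87],
    [0,0,-0.365,180,245,130,87],
    [0,0,-0.365,180,290,130,87],
    [0,0,-0.365,180,335,130,87],
    [0,0,-0.365,180,380,130,87],
    [0,0,-0.365,180,425,130,87],
    [0,0,-0.365,180,470,130,87]
  ]
}}

```text
time: 1.1
ee_pos: [0.4644, -0.1854, 0.3512]
tcp_rot: [3.141, -0.0, 0.073]
ft_force: [0.4, 0.3, -0.0]
gripper_width: 0.0873
gripper_force: 0.0
```

```bash
python3 -c "
from h import *
o=get_obs();print(o['time'],o['ee_pos'],o['tcp_rot'],o['q'])"
```

```text
1.1 [ 0.46435935 -0.18540242  0.3512429 ] [ 3.14147884e+00 -1.10529699e-04  7.30730689e-02] [ 0.48744004  0.09714354 -0.20915796  1.74236194  0.02094957  1.3041042
 -1.22400232]
```

Emit:
{"op": "servo_tool", "data": {
  "moves": [
    [0,0,0,0,45,0,87],
    [0,0,0,0,90,0,87],
    [0,0,0,0,135,0,87],
    [0,0,0,0,180,0,87],
    [0,0,0,0,225,0,87],
    [0,0,0,0,255,0,87],
    [0,0,0,0,255,0,87],
    [0,0,0,0,255,0,87]
  ]
}}

```text
time: 1.9
ee_pos: [0.4642, 0.0674, 0.3509]
tcp_rot: [3.141, 0.001, 0.074]
ft_force: [0.3, -0.3, 0.3]
gripper_width: 0.087
gripper_force: 0.0
```

```bash
python3 - <<'E'
from h import *
w=save('wrist','w0'); o=get_obs();print(o['time'],o['ee_pos'],o['tcp_rot'],o['q'],-w['R'].T@w['t'],w['vertical_fov']); print(w['R'])
E
```

```text
1.95 [0.46438898 0.06629557 0.35089587] [3.14077498e+00 7.51671040e-04 7.16109703e-02] [ 0.19833392  0.05678336 -0.44818432  1.79068507  0.02621795  1.30069509
 -1.75542508] [0.53701296 0.07311573 0.5135167 ] 71.26401623674235
[[ 0.07470257 -0.99720524  0.00110856]
 [-0.96070295 -0.07167     0.26816648]
 [-0.26733757 -0.02109772 -0.96337195]]
```

View pics/w0.png

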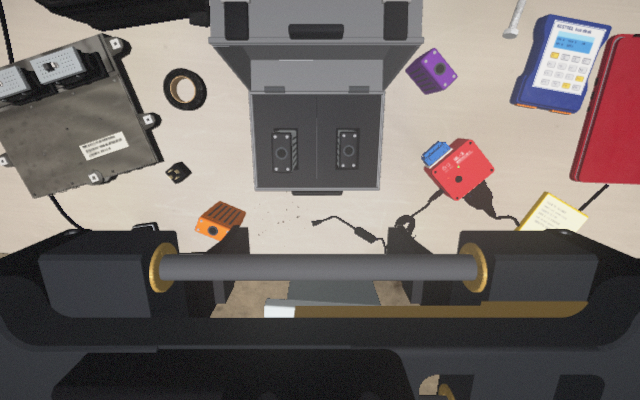

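The wrist view shows both module tops, the tall at about (285,150) and the short at about (347,149). The case rim spans u 250–385, with the insert seam at u≈317.

```bash
cat > mm.py <<'E'
from h import *
def run(f):
    w=load(f);Q=cloud(w);H=np.nan_to_num(Q[...,2])
    box=(Q[...,0]>.4)&(Q[...,0]<.58)&(Q[...,1]>-.03)&(Q[...,1]<.17)
    g=cv2.cvtColor(w['pixels'],cv2.COLOR_RGB2GRAY)
    for lo,hi in((.083,.102),(.114,.145)):
        k=cv2.medianBlur((((H>lo)&(H<hi)&box)*255).astype(np.uint8),5)
        n,l,s,c=cv2.connectedComponentsWithStats(k)
        for i in range(1,n):
            if s[i,4]<150: continue
            P=Q[(l==i)&(k>0)];P=P[~np.isnan(P[:,0])];z=np.median(P[:,2])
            cs=cv2.findContours((l==i).astype(np.uint8),0,2)[0]; cc=max(cs,key=len)
            R=np.array([ray(w,*p[0],z) for p in cc]); print('z',round(z,4),s[i],rect(R))
    k=(H>.06)&(H<.08)&(Q[...,0]>.4)&(Q[...,0]<.62)&(Q[...,1]>-.06)&(Q[...,1]<.2)
    P=Q[k];print('rim',np.median(P[:,2]),rect(P))
    return w,Q,g
E
python3 - <<'E'
from mm import *
w,Q,g=run('w0')
c=cv2.resize(w['pixels'][120:180,240:400,::-1],None,fx=5,fy=5,interpolation=2);cv2.imwrite('pics/c1.png',cv2.convertScaleAbs(c,alpha=2))
E
```

```text
z 0.0925 [339 132  19  37 674] (array([497.8,  24.4]), array([53.7, 26.9]), 5.45)
z 0.1285 [271 132  22  41 847] (array([491.5, 118.6]), array([54.4, 28.7]), 4.04)
rim 0.07095584540145182 (array([526.3,  74.1]), array([197.3, 204.4]), 4.18)
```

View pics/c1.png

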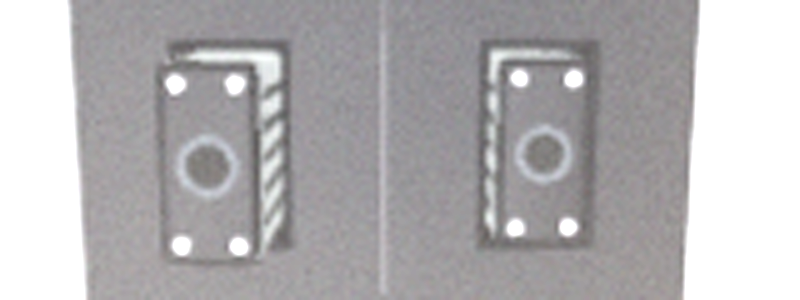

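The crop shows the four bolt heads of each module: tall mean (207.75,165.25), short mean (543.75,152.75). These give sharp centres.

```bash
python3 - <<'E'
from h import *
w=load('w0')
def P(x,y,z): return ray(w,240+(x+.5)/5-.5,120+(y+.5)/5-.5,z)
for n,pts,z in(('tall',[(176,84),(235,84),(181,246),(239,247)],.1285),('short',[(519,78),(573,79),(515,227),(568,227)],.0925)):
    p=np.array([P(*q,z) for q in pts]);d=(p[0]-p[2]+p[1]-p[3]);print(n,p.mean(0).round(4),np.arctan2(d[1],d[0]).round(3),np.linalg.norm(d)/2)
# white seam between inserts: top and bottom of it at z .07
a,b=P(380,2,.07),P(382,290,.07);print('seam',a,b,np.arctan2(*(a-b)[[1,0]]))
t=load('top0')
for z,X in((.1285,None),): pass
E
```

```text
tall [0.4908 0.1195 0.1285] 0.068 0.04421172575376141
short [0.4977 0.0238 0.0925] 0.074 0.04397916607545603
seam [0.5376606  0.07595434 0.07      ] [0.44828713 0.0687956  0.07      ] 0.07992858912588041
```

Emit:
{"op": "servo_tool", "data": {
  "moves": [
    [0,0,0,9,18,-35,60],
    [0,0,0,18,36,-75,60],
    [0,0,0,27,53,-115,60],
    [0,0,0,27,53,-155,60],
    [0,0,0,27,53,-185,60],
    [0,0,0,27,53,-190,60],
    [0,0,0,27,53,-190,60],
    [0,0,0,27,53,-190,60]
  ]
}}

```text
time: 2.75
ee_pos: [0.4929, 0.12, 0.1629]
tcp_rot: [-3.141, -0.003, 0.071]
ft_force: [-0.3, 0.5, -0.5]
gripper_width: 0.0602
gripper_force: 0.0
```

```bash
python3 - <<'E'
from h import *
w=save('wrist','w1'); o=get_obs();print(o['time'],o['ee_pos'],o['tcp_rot'],o['q'])
c=cv2.resize(w['pixels'][100:340,200:520,::-1],None,fx=2.5,fy=2.5,interpolation=2);cv2.imwrite('pics/c2.png',cv2.convertScaleAbs(c,alpha=1.6))
for X in((.4908,.1195,.1285),(.4977,.0238,.0925),o['ee_pos']):print(proj(w,X))
E
```

```text
2.8 [0.49300485 0.12025511 0.16319965] [-3.14137128 -0.00379399  0.07156764] [ 0.0771249   0.30012315 -0.47895427  1.97244796  0.17535501  0.90491191
 -1.99111132]
(np.float64(318.3512128902711), np.float64(224.45241517102102))
(np.float64(427.6730910118991), np.float64(209.8680295906531))
(np.float64(317.5370785684357), np.float64(240.64065572309477))
```

View pics/c2.png

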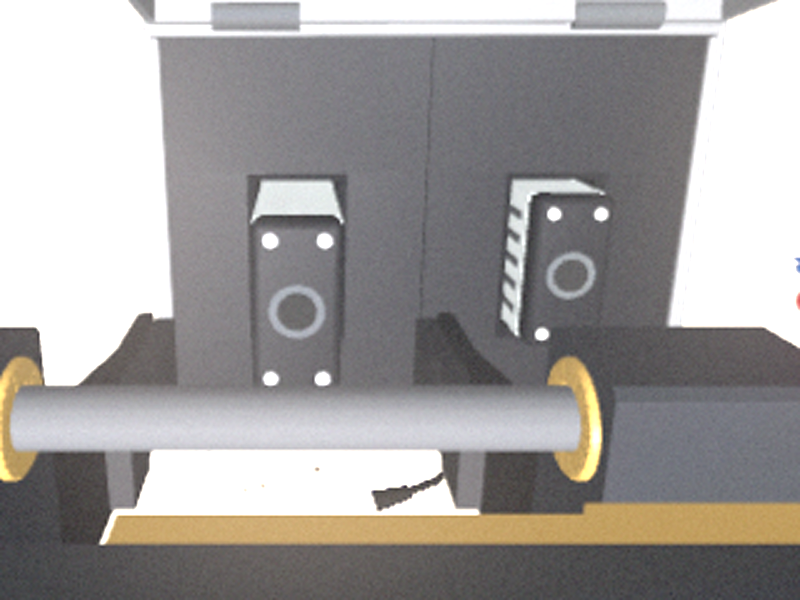

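Two views agree: the tall top's predicted pixel (318.4,224.5) matches the seen (318.9,223.7), so the fingers straddle it. Next: descend, grip, lift.

Emit:
{"op": "servo_tool", "data": {
  "moves": [
    [0,0.003,0,-2,-0.5,-25,60],
    [0,0.003,0,-2,-0.5,-50,60],
    [0,0.003,0,-2,-0.5,-62,60],
    [0,0.003,0,-2,-0.5,-62,60],
    [0,0.003,0,-2,-0.5,-62,20],
    [0,0.003,0,-2,-0.5,-62,20],
    [0,0.003,0,-2,-0.5,-62,20],
    [0,0.003,0,-2,-0.5,-62,20],
    [0,0.003,0,-2,-0.5,-62,20]
  ],
  "squeeze": 30
}}

```text
time: 3.7
ee_pos: [0.4897, 0.1199, 0.0996]
tcp_rot: [-3.141, 0.002, 0.073]
ft_force: [-0.2, 0.0, 0.0]
gripper_width: 0.0282
gripper_force: 6.8
```

Emit:
{"op": "servo_tool", "data": {
  "moves": [
    [0,0,0,0,0,15,20],
    [0,0,0,0,0,40,20],
    [0,0,0,0,0,70,20],
    [0,0,0,0,0,95,20],
    [0,0,0,3,-40,98,20],
    [0,0,0,6,-85,98,20],
    [0,0,0,10,-130,98,20],
    [0,0,0,15,-170,98,20],
    [0,0,0,16,-196,98,20],
    [0,0,0,16,-196,98,20]
  ]
}}

```text
time: 4.7
ee_pos: [0.5047, -0.0813, 0.1965]
tcp_rot: [3.14, 0.005, 0.065]
ft_force: [-0.8, 0.2, -2.3]
gripper_width: 0.0274
gripper_force: 30.0
```

```bash
python3 - <<'E'
from h import *
w=save('wrist','w2'); o=get_obs();print(o['time'],o['ee_pos'],o['tcp_rot'],o['gripper_width'],o['ft_force'])
Q=cloud(w)
for u,v in((300,200),):pass
for x in np.arange(.44,.60,.02):
    r=[]
    for y in np.arange(-.14,0,.01):
        m=(abs(Q[...,0]-x)<.008)&(abs(Q[...,1]-y)<.005); r.append(int(1000*np.median(Q[m][:,2])) if m.sum()>3 else -99)
    print(round(x,2),r)
E
```

```text
4.75 [ 0.50480188 -0.078339    0.19667674] [-3.14153717  0.00435537  0.06815647] 0.028052084709109523 [ 0.60934656 -0.02110591 -2.54069748]
0.44 [0, 0, 0, -99, -99, -99, -99, -99, -99, 0, 0, 69, -99, -99, -99]
0.46 [41, 1, 0, -99, -99, -99, -99, -99, -99, 0, 0, 53, 70, 70, 70]
0.48 [41, 28, 25, 0, 224, 225, 225, 225, -99, 0, 0, 45, 70, 70, 70]
0.5 [30, 290, 290, 290, 246, 225, 225, 245, 246, 0, 0, 36, 70, 70, 268]
0.52 [307, 309, 309, 309, 272, 225, 225, 225, 293, 312, 311, 308, 308, 309, 281]
0.54 [304, 304, 290, 290, 290, 284, 280, 280, 285, 289, 289, 283, 281, 302, 283]
0.56 [0, 0, 0, 0, 0, 0, 0, 0, 0, 0, 0, 0, 70, 70, 70]
0.58 [0, 0, 0, 0, 0, 0, 0, 0, 0, 0, 0, 0, 70, 71, 71]
```

Emit:
{"op": "servo_tool", "data": {
  "moves": [
    [0,0,0,5,2,-35,20],
    [0,0,0,5,2,-75,20],
    [0,0,0,5,2,-105,20],
    [0,0,0,5,2,-122,20],
    [0,0,0,5,2,-127,20],
    [0,0,0,5,2,-128,20],
    [0,0,0,5,2,-128,20]
  ]
}}

```text
time: 5.45
ee_pos: [0.5113, -0.0735, 0.0701]
tcp_rot: [-3.141, 0.001, 0.074]
ft_force: [-0.1, -0.4, -1.7]
gripper_width: 0.0274
gripper_force: 30.0
```

Emit:
{"op": "servo_tool", "data": {
  "moves": [
    [0,0,0,0,0,-1.5,20],
    [0,0,0,0,0,-2.5,20],
    [0,0,0,0,0,-2.5,20]
  ]
}}

```text
time: 5.75
ee_pos: [0.5112, -0.0742, 0.0676]
tcp_rot: [3.141, 0.001, 0.073]
ft_force: [-0.1, -0.1, 1.4]
gripper_width: 0.0279
gripper_force: 30.0
```

Emit:
{"op": "servo_tool", "data": {
  "moves": [
    [0,0,0,0,0,0,44],
    [0,0,0,0,0,0,44],
    [0,0,0,0,0,0,44],
    [0,0,0,0,0,0,44],
    [0,0,0,0,0,25,44],
    [0,0,0,0,0,65,44],
    [0,0,0,0,0,105,60],
    [0,0,0,-3,45,105,60],
    [0,0,0,-13,90,105,60],
    [0,0,0,-13,98,85,60]
  ]
}}

```text
time: 6.75
ee_pos: [0.4984, 0.0301, 0.1545]
tcp_rot: [-3.139, -0.004, 0.081]
ft_force: [0.1, 0.2, -0.7]
gripper_width: 0.059
gripper_force: 0.0
```

```bash
python3 -c "
from h import *
o=get_obs();print(o['time'],o['ee_pos'],o['tcp_rot'],o['gripper_width'])"
```

```text
6.75 [0.49839729 0.03006156 0.15447211] [-3.13928232 -0.00377326  0.0805225 ] 0.05900130335841063
```

Emit:
{"op": "servo_tool", "data": {
  "moves": [
    [0,0,0,-0.5,0,0,60],
    [0,0,0,-0.5,0,-30,60],
    [0,0,0,-0.5,0,-60,60],
    [0,0,0,-0.5,0,-76,60],
    [0,0,0,-0.5,0,-79,60],
    [0,0,0,-0.5,0,-79,60]
  ]
}}

```text
time: 7.35
ee_pos: [0.4972, 0.0229, 0.0728]
tcp_rot: [3.141, 0.004, 0.071]
ft_force: [-0.5, -0.4, 0.7]
gripper_width: 0.0597
gripper_force: 0.0
```

Emit:
{"op": "servo_tool", "data": {
  "moves": [
    [0,0,0,0,0.5,0,20],
    [0,0,0,0,0.5,0,20],
    [0,0,0,0,0.5,0,20],
    [0,0,0,0,0.5,0,20],
    [0,0,0,0,0.5,0,20],
    [0,0,0,0,0.5,0,20]
  ],
  "squeeze": 40
}}

```text
time: 7.95
ee_pos: [0.4971, 0.0244, 0.073]
tcp_rot: [3.142, 0.003, 0.073]
ft_force: [-0.7, 0.7, 2.1]
gripper_width: 0.0276
gripper_force: 40.0
```

Emit:
{"op": "servo_tool", "data": {
  "moves": [
    [0,0,0,0,0,15,20],
    [0,0,0,0,0,45,20],
    [0,0,0,0,0,75,20],
    [0,0,0,0,0,80,20],
    [0,0,0,-3,40,80,20],
    [0,0,0,-6,80,80,20],
    [0,0,0,-7,95.5,80,20],
    [0,0,0,-7,95.5,80,20],
    [0,0,0,-7,95.5,80,20],
    [0,0,0,-7,95.5,80,20]
  ]
}}

```text
time: 8.95
ee_pos: [0.4897, 0.1181, 0.152]
tcp_rot: [3.141, 0.004, 0.071]
ft_force: [0.3, -0.6, -2.9]
gripper_width: 0.0272
gripper_force: 40.0
```

```bash
python3 - <<'E'
from h import *
w=save('wrist','w3'); o=get_obs();print(o['time'],o['ee_pos'],o['tcp_rot'],o['gripper_width'],o['ft_force'])
c=cv2.resize(w['pixels'][100:340,200:520,::-1],None,fx=2.5,fy=2.5,interpolation=2);cv2.imwrite('pics/c3.png',cv2.convertScaleAbs(c,alpha=1.8))
E
```

```text
9.0 [0.48989919 0.11815063 0.15215678] [3.14081439 0.0040589  0.07032148] 0.027563786241190248 [-0.12145116 -0.37601309 -2.26104335]
```

View pics/c3.png

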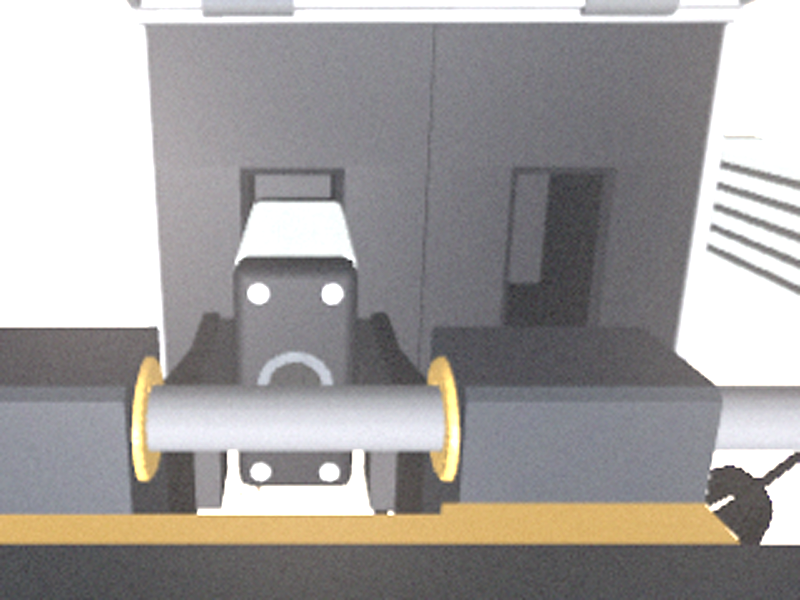

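```bash
python3 - <<'E'
from h import *
w=load('w3')
P=lambda x,y,z: ray(w,200+(x+.5)/2.5-.5,100+(y+.5)/2.5-.5,z)
p=np.array([P(*q,.1715) for q in((258,293),(332,293),(260,471),(329,471))]);print(p.mean(0),np.linalg.norm(p[0]-p[2]))
d=p[0]-p[2]+p[1]-p[3];print(np.arctan2(d[1],d[0]))
for q in((240,168),(345,168),(509,167),(614,167),(500,325)):print(q,P(*q,.07))
E
```

```text
[0.49047573 0.11837937 0.1715    ] 0.044105463452618475
0.06864330269287197
(240, 168) [0.52164434 0.13987192 0.07      ]
(345, 168) [0.52427572 0.1029324  0.07      ]
(509, 167) [0.52874004 0.04526151 0.07      ]
(614, 167) [0.53137318 0.00829842 0.07      ]
(500, 325) [0.4691944  0.03940135 0.07      ]
```

The view shows the short module held upright at u≈318. The two empty well mouths have back edges at v≈168 in the crop, and the computed well centres match to within 1 mm. Inserting now, with +0.8 mm in y.

Emit:
{"op": "servo_tool", "data": {
  "moves": [
    [0,-0.003,0.002,0.2,1.0,-8,20],
    [0,-0.003,0.002,0.2,1.0,-16,20],
    [0,-0.003,0.002,0.2,1.0,-22,20],
    [0,-0.003,0.002,0.2,1.0,-28,20],
    [0,-0.003,0.002,0.2,1.0,-34,20],
    [0,-0.003,0.002,0.2,1.0,-40,20],
    [0,-0.003,0.002,0.2,1.0,-46,20],
    [0,-0.003,0.002,0.2,1.0,-46,20]
  ]
}}

```text
time: 9.8
ee_pos: [0.4896, 0.1207, 0.1058]
tcp_rot: [3.141, 0.002, 0.075]
ft_force: [-0.2, 0.1, -2.0]
gripper_width: 0.0277
gripper_force: 40.0
```

Going in freely. Continuing to the floor.

Emit:
{"op": "servo_tool", "data": {
  "moves": [
    [0,0,0,0.5,-1,-5,20],
    [0,0,0,0.5,-1,-10,20],
    [0,0,0,0.5,-1,-13,20],
    [0,0,0,0.5,-1,-15,20],
    [0,0,0,0.5,-1,-16,20],
    [0,0,0,0.5,-1,-16,20]
  ]
}}

```text
time: 10.4
ee_pos: [0.4907, 0.1199, 0.091]
tcp_rot: [3.141, -0.0, 0.075]
ft_force: [-1.6, -1.3, 1.9]
gripper_width: 0.0279
gripper_force: 40.0
```

Emit:
{"op": "servo_tool", "data": {
  "moves": [
    [0,0,0,0,0,-0.5,50],
    [0,0,0,0,0,-0.5,50],
    [0,0,0,0,0,-0.5,50],
    [0,0,0,0,0,20,50],
    [0,0,0,0,0,55,50],
    [0,0,0,5,-40,85,50],
    [0,0,0,10,-85,85,50],
    [0,0,0,20,-130,85,50],
    [0,0,0,20,-175,85,50],
    [0,0,0,20,-194,85,50]
  ]
}}

```text
time: 11.4
ee_pos: [0.5105, -0.0794, 0.1757]
tcp_rot: [3.139, -0.0, 0.068]
ft_force: [0.1, 0.3, -0.5]
gripper_width: 0.0497
gripper_force: 0.0
```

```bash
python3 - <<'E'
from h import *
w=save('wrist','w4'); o=get_obs();print(o['time'],o['ee_pos'],o['tcp_rot'],o['gripper_width'],o['ft_force'])
Q=cloud(w)
m=(Q[...,0]>.45)&(Q[...,0]<.52)&(Q[...,1]>.08)&(Q[...,1]<.15)&(Q[...,2]>.08)&(Q[...,2]<.14);print('short top',np.median(Q[m],0),m.sum())
c=w['pixels'][100:340,200:520,::-1];c=cv2.resize(c,None,fx=2.5,fy=2.5,interpolation=2);cv2.imwrite('pics/c4.png',cv2.convertScaleAbs(c,alpha=1.6))
E
```

```text
11.45 [ 0.51035107 -0.08128499  0.17555912] [3.13843169e+00 3.90013342e-04 6.57308014e-02] 0.050232369365647525 [ 0.10234911 -1.26423616  0.02628073]
short top [0.49745624 0.10857678 0.10829985] 3215
```

View pics/c4.png

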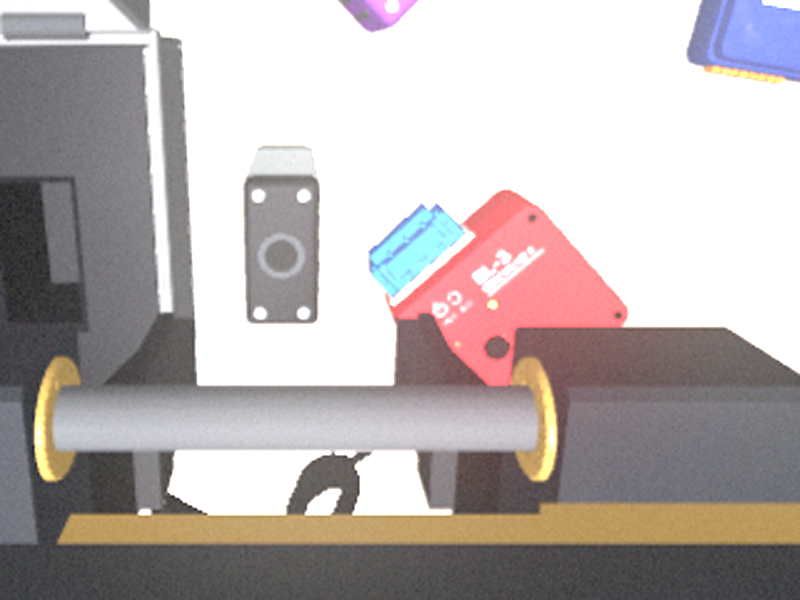

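The tall module stands upright on the bench, with bolts at about (258,196), (304,196), (260,314), (303,313) in the crop.

```bash
python3 - <<'E'
from h import *
w=load('w4')
P=lambda x,y,z: ray(w,200+(x+.5)/2.5-.5,100+(y+.5)/2.5-.5,z)
p=np.array([P(*q,.0965) for q in((258,196),(304,196),(260,314),(303,313))]);print(p.mean(0),np.linalg.norm(p[0]-p[2]))
d=p[0]-p[2]+p[1]-p[3];print(np.arctan2(d[1],d[0])); print(get_obs()['ee_pos'])
Q=cloud(w);m=(abs(Q[...,0]-.51)<.02)&(abs(Q[...,1]+.073)<.008)&(Q[...,2]>.07)&(Q[...,2]<.12);print(np.median(Q[m],0))
E
```

```text
[ 0.5122511  -0.07440207  0.0965    ] 0.044392394196969685
0.0677107798870392
[ 0.51035107 -0.08128499  0.17555912]
[ 0.51079785 -0.07292149  0.09682967]
```

Emit:
{"op": "servo_tool", "data": {
  "moves": [
    [0,0,0,1,0,0,44],
    [0,0,0,1,0,-30,44],
    [0,0,0,1,0,-65,44],
    [0,0,0,1,0,-95,44],
    [0,0,0,1,0,-103,44],
    [0,0,0,1,0,-103,44],
    [0,0,0,1,0,-103,20],
    [0,0,0,1,0,-103,20],
    [0,0,0,1,0,-103,20],
    [0,0,0,1,0,-103,20]
  ],
  "squeeze": 40
}}

```text
time: 12.45
ee_pos: [0.5127, -0.0742, 0.0741]
tcp_rot: [3.141, -0.003, 0.075]
ft_force: [-0.5, 0.4, 5.4]
gripper_width: 0.028
gripper_force: 40.0
```

Emit:
{"op": "servo_tool", "data": {
  "moves": [
    [0,0,0,0,0,20,20],
    [0,0,0,0,0,55,20],
    [0,0,0,0,0,90,20],
    [0,0,0,0,0,105,20],
    [0,0.002,0,-5,35,105,20],
    [0,0.002,0,-10,75,105,20],
    [0,0.002,0,-14.5,98.5,105,20],
    [0,0.002,0,-14.5,98.5,105,20],
    [0,0.002,0,-14.5,98.5,105,20],
    [0,0.002,0,-14.5,98.5,105,20]
  ]
}}

```text
time: 13.45
ee_pos: [0.4971, 0.023, 0.1775]
tcp_rot: [3.141, 0.002, 0.073]
ft_force: [-0.2, -0.1, -2.1]
gripper_width: 0.0276
gripper_force: 40.0
```

```bash
python3 - <<'E'
from h import *
w=save('wrist','w5'); o=get_obs();print(o['time'],o['ee_pos'],o['tcp_rot'],o['gripper_width'],o['ft_force'])
# bolts: bright blobs near held module
z=o['ee_pos'][2]+.0235
for X in((.4977,.0240,z),): print(proj(w,X))
g=w['pixels'].min(2).astype(np.uint8); m=(g>85).astype(np.uint8); n,l,s,c=cv2.connectedComponentsWithStats(m)
pts=[]
for i in range(1,n):
    if 20<s[i,4]<150 and 260<c[i][0]<380 and 180<c[i][1]<320: print(s[i],c[i],ray(w,*c[i],z))
E
```

```text
13.5 [0.49719922 0.02288484 0.17755312] [3.14108352e+00 2.41862495e-03 7.23479733e-02] 0.027599980738140028 [-0.61650636 -0.19506569 -1.6429612 ]
(np.float64(316.206662540246), np.float64(257.2660016984338))
[299 216   9   9  71] [302.90140845 219.90140845] [0.51893843 0.03258703 0.20105312]
[329 216  10   9  72] [333.06944444 219.91666667] [0.52009677 0.01667808 0.20105312]
[304 244  29  10 142] [317.55633803 248.24647887] [0.50316209 0.02365764 0.20105312]
[300 289   9   8  57] [303.68421053 292.22807018] [0.4751921  0.02954443 0.20105312]
[328 289   9   8  56] [331.53571429 292.51785714] [0.47616148 0.01366288 0.20105312]
```

Emit:
{"op": "servo_tool", "data": {
  "moves": [
    [0,-0.002,0,0,1,-20,20],
    [0,-0.002,0,0,1,-30,20],
    [0,-0.002,0,0,1,-36,20],
    [0,-0.002,0,0,1,-42,20],
    [0,-0.002,0,0,1,-50,20],
    [0,-0.002,0,0,1,-58,20],
    [0,-0.002,0,0,1,-66,20],
    [0,-0.002,0,0,1,-74,20],
    [0,-0.002,0,0,1,-80,20],
    [0,-0.002,0,0,1,-80,20]
  ]
}}

```text
time: 14.5
ee_pos: [0.4984, 0.0251, 0.097]
tcp_rot: [3.142, -0.002, 0.075]
ft_force: [6.3, -0.8, -4.2]
gripper_width: 0.0276
gripper_force: 40.0
```

Emit:
{"op": "servo_tool", "data": {
  "moves": [
    [0,0,0,0.7,-0.5,-4,20],
    [0,0,0,0.7,-0.5,-8,20],
    [0,0,0,0.7,-0.5,-10,20],
    [0,0,0,0.7,-0.5,-11,20],
    [0,0,0,0.7,-0.5,-11,20]
  ]
}}

```text
time: 15.0
ee_pos: [0.4987, 0.0251, 0.0884]
tcp_rot: [3.141, -0.002, 0.075]
ft_force: [0.9, -1.0, 15.5]
gripper_width: 0.0274
gripper_force: 40.0
```

Emit:
{"op": "servo_tool", "data": {
  "moves": [
    [0,0,0,0,0,0,50],
    [0,0,0,0,0,0,50],
    [0,0,0,0,0,0,50],
    [0,0,0,0,0,0,50],
    [0,0,0,0,0,30,50],
    [0,0,0,0,0,65,50],
    [0,0,0,-15,20,100,50],
    [0,0,0,-40,48,140,50],
    [0,0,0,-40,48,175,50],
    [0,0,0,-40,48,175,30]
  ]
}}

```text
time: 16.0
ee_pos: [0.4598, 0.075, 0.2666]
tcp_rot: [3.142, -0.01, 0.077]
ft_force: [1.2, -0.3, 0.3]
gripper_width: 0.0469
gripper_force: 0.0
```

```bash
python3 - <<'E'
from h import *
w=save('wrist','w6'); o=get_obs();print(o['time'],o['ee_pos'],o['tcp_rot'],o['gripper_width'],o['ft_force'])
Q=cloud(w)
for n,x,y in(('short',.4905,.119),('tall',.4977,.024)):
    for dx in(-.02,0,.02):
        m=(abs(Q[...,0]-x-dx)<.006)&(abs(Q[...,1]-y)<.009)&(Q[...,2]<.15);print(n,dx,m.sum(),np.median(Q[m][:,2]).round(4))
# lid: outer-edge cloud from top and wrist
m=(Q[...,1]>-.02)&(Q[...,1]<.17)&(Q[...,0]>.52)&(Q[...,2]>.08)&(Q[...,2]<.26)
P=Q[m]
R=np.array([np.cos(.072),np.sin(.072)]);r=P[:,:2]@R-np.array([.4943,.0717])@R
for z in np.arange(.08,.24,.01):
    k=abs(P[:,2]-z)<.005
    if k.sum()>5: print(round(z,3),k.sum(),np.percentile(r[k],[5,50,95]).round(3))
c=w['pixels'][0:220,160:480,::-1];cv2.imwrite('pics/c6.png',cv2.resize(c,None,fx=2.5,fy=2.5,interpolation=2))
E
```

```text
16.05 [0.45867123 0.07362771 0.26390577] [ 3.14104714 -0.00483141  0.0756886 ] 0.044012820366488584 [-0.88258975 -0.47878229 -0.05395676]
short -0.02 160 0.1106
short 0 169 0.1111
short 0.02 176 0.1106
tall -0.02 160 0.1106
tall 0 167 0.1112
tall 0.02 177 0.1105
0.08 428 [0.106 0.131 0.132]
0.09 933 [0.101 0.133 0.134]
0.1 1054 [0.104 0.134 0.136]
0.11 1235 [0.025 0.136 0.137]
0.12 1306 [0.11  0.138 0.139]
0.13 1238 [0.108 0.14  0.141]
0.14 211 [0.098 0.117 0.137]
0.15 199 [0.099 0.116 0.133]
0.16 197 [0.101 0.115 0.13 ]
0.17 183 [0.103 0.114 0.127]
0.18 173 [0.105 0.114 0.124]
0.19 149 [0.106 0.112 0.12 ]
0.2 119 [0.108 0.111 0.117]
0.21 82 [0.11  0.111 0.114]
0.22 2630 [0.111 0.113 0.115]
```

View pics/c6.png

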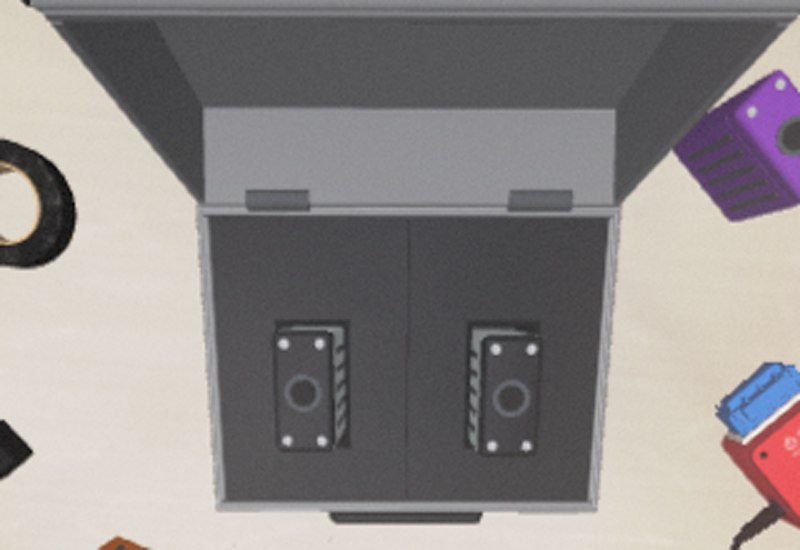

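Both modules are home: tops at 0.111 m at all three points on each, level, sitting in their wells. The lid stands at about 1.8 rad, with its edge about 37 mm behind the hinge line. Now I'll go over it and down behind it with closed fingers.

Emit:
{"op": "servo_tool", "data": {
  "moves": [
    [0,0,-0.003,5,2,35,0],
    [0,0.005,-0.003,40,4,45,0],
    [0,0.005,-0.003,80,6,45,0],
    [0,0.005,-0.003,120,8,45,0],
    [0,0.005,-0.003,160,9,45,0],
    [0,0.005,-0.003,200,11,45,0],
    [0,0.005,-0.003,220,12,45,0],
    [0,0.005,-0.003,220,12,45,0],
    [0,0.005,-0.003,220,12,45,0]
  ]
}}

```text
time: 16.95
ee_pos: [0.6769, 0.0846, 0.3042]
tcp_rot: [-3.141, 0.01, 0.072]
ft_force: [-0.9, -0.1, 0.1]
gripper_width: 0.0007
gripper_force: 0.0
```

```bash
python3 - <<'E'
from h import *
w=save('wrist','w7');s=save('scene','s7'); o=get_obs();print(o['time'],o['ee_pos'],o['tcp_rot'],o['gripper_width'],o['ft_force'],o['q'])
c=np.vstack([w['pixels'][150:350],s['pixels'][40:300]])[:,:,::-1];cv2.imwrite('pics/c7.png',c)
Q=cloud(w)
m=(abs(Q[...,1]-.08)<.08)&(Q[...,0]>.56)&(Q[...,2]>.1)&(Q[...,2]<.26);P=Q[m]
for z in np.arange(.1,.25,.01):
    k=abs(P[:,2]-z)<.005
    if k.sum()>5: print(round(z,2),k.sum(),np.percentile(P[k,0],[3,50,97]).round(3))
E
```

```text
17.05 [0.67659059 0.08484553 0.30601245] [3.14146802 0.00701749 0.07224657] 0.0004897798447048954 [-0.27574659 -0.05376097 -0.37028228] [ 0.11236021  0.4712036  -0.45449092  1.37908201  0.20444429  1.34486552
 -1.84460607]
0.1 104 [0.628 0.634 0.792]
0.11 118 [0.63  0.635 0.641]
0.12 121 [0.632 0.637 0.643]
0.13 134 [0.633 0.639 0.645]
0.14 141 [0.635 0.641 0.647]
0.15 164 [0.637 0.642 0.649]
0.16 215 [0.639 0.644 0.65 ]
0.17 160 [0.641 0.646 0.652]
0.18 269 [0.642 0.648 0.654]
0.19 266 [0.644 0.649 0.655]
0.2 277 [0.645 0.652 0.657]
0.21 1331 [0.642 0.65  0.658]
```

View pics/c7.png

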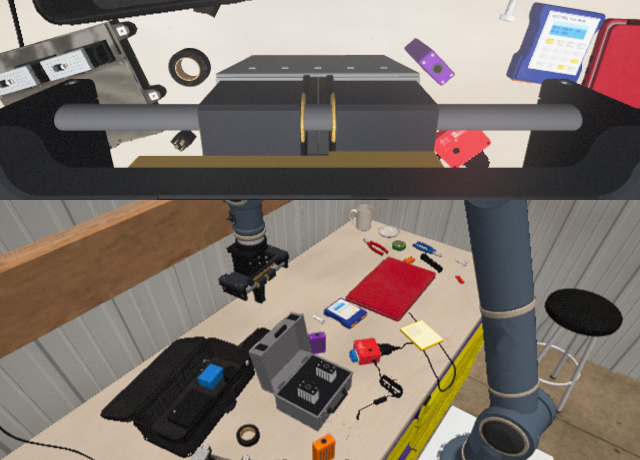

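The scene shows the gripper behind the lid. The wrist view shows the lid's outer face just ahead of the fingers, with its corner at x≈0.652, z≈0.21. Lowering behind it.

Emit:
{"op": "servo_tool", "data": {
  "moves": [
    [0,-0.004,0,0,0,-40,0],
    [0,-0.006,0,0,0,-80,0],
    [0,-0.006,0,0,0,-112,0],
    [0,-0.006,0,0,0,-116,0],
    [0,-0.006,0,-5,0,-116,0],
    [0,-0.006,0,-10,-0.5,-116,0],
    [0,-0.006,0,-15,-1,-116,0],
    [0,-0.006,0,-20,-1.5,-114,0],
    [0,-0.006,0,-25,-2,-112,0]
  ]
}}

```text
time: 17.95
ee_pos: [0.6549, 0.0836, 0.1976]
tcp_rot: [-3.141, -0.008, 0.072]
ft_force: [4.5, 2.0, 3.5]
gripper_width: 0.0005
gripper_force: 2.2
```

Emit:
{"op": "servo_tool", "data": {
  "moves": [
    [0,0.004,0,-10,-0.7,3,0],
    [0,0.004,0,-21,-1.5,6,0],
    [0,0.004,0,-34,-2.4,10,0],
    [0,0.004,0,-48,-3.4,14,0],
    [0,0.004,0,-62,-4.4,15.5,0],
    [0,0.004,0,-75,-5.4,16,0],
    [0,0.004,0,-89,-6.4,15,0],
    [0,0.004,0,-103,-7.4,13,0],
    [0,0.004,0,-116,-8.3,9,0],
    [0,0.004,0,-129,-9.3,4,0]
  ]
}}

```text
time: 18.95
ee_pos: [0.5217, 0.0732, 0.1983]
tcp_rot: [3.141, 0.005, 0.072]
ft_force: [0.9, -0.7, 0.2]
gripper_width: 0.0005
gripper_force: 0.6
```

```bash
cat > lid.py <<'E'
from h import *
import sys
w=save('scene',sys.argv[1]);o=get_obs();print(o['time'],o['ee_pos'],o['ft_force'])
Q=cloud(w);P=Q.reshape(-1,3);P=P[~np.isnan(P[:,0])]
e=np.array([np.cos(.072),np.sin(.072)]);d=P[:,:2]-[.4943,.0717];x=d@e;y=d@[-e[1],e[0]]
for x0 in np.arange(-.1,.2,.015):
    k=(abs(x-x0)<.0075)&(abs(abs(y)-.07)<.025)&(P[:,2]<.3)&(P[:,2]>.02)
    if k.sum()>5: print(round(x0,3),k.sum(),np.percentile(P[k,2],[5,50,95]).round(3))
E
python3 lid.py s8
```

```text
19.0 [0.51878986 0.07286096 0.19717259] [-1.67644567  0.31151316 -0.69658891]
-0.07 175 [0.022 0.049 0.074]
-0.055 139 [0.049 0.07  0.073]
-0.04 137 [0.068 0.07  0.072]
-0.025 309 [0.068 0.105 0.187]
-0.01 463 [0.069 0.191 0.29 ]
0.005 340 [0.069 0.204 0.287]
0.02 197 [0.068 0.194 0.292]
0.035 176 [0.069 0.182 0.293]
0.05 129 [0.068 0.169 0.289]
0.065 85 [0.068 0.155 0.294]
0.08 43 [0.069 0.141 0.148]
0.095 30 [0.124 0.129 0.136]
0.11 30 [0.11  0.116 0.121]
```

Emit:
{"op": "servo_tool", "data": {
  "moves": [
    [0,0,0,-12,-0.9,-6,0],
    [0,0,0,-24,-1.7,-14,0],
    [0,0,0,-35,-2.5,-22,0],
    [0,0,0,-45,-3.2,-32,0],
    [0,0,0,-54,-3.9,-43,0],
    [0,0,0,-62,-4.5,-54,0],
    [0,0,0,-68,-4.9,-65,0],
    [0,0,0,-72,-5.2,-73,0],
    [0,0,0,-74,-5.3,-77,0],
    [0,0,0,-74,-5.3,-79,0]
  ]
}}

```text
time: 20.0
ee_pos: [0.4487, 0.068, 0.1202]
tcp_rot: [3.14, 0.007, 0.072]
ft_force: [-8.3, -1.7, 23.5]
gripper_width: 0.0007
gripper_force: 12.3
```

```bash
python3 lid.py s9
```

```text
20.05 [0.4486558  0.06800586 0.12034298] [-5.04933939 -1.80500965  9.1974643 ]
-0.085 89 [0.195 0.224 0.284]
-0.07 647 [0.034 0.115 0.259]
-0.055 409 [0.118 0.231 0.281]
-0.04 298 [0.119 0.232 0.283]
-0.025 265 [0.118 0.232 0.286]
-0.01 140 [0.119 0.123 0.283]
0.005 71 [0.118 0.12  0.122]
0.02 74 [0.117 0.12  0.124]
0.035 78 [0.117 0.12  0.124]
0.05 82 [0.118 0.12  0.123]
0.065 105 [0.117 0.12  0.123]
0.08 112 [0.118 0.12  0.122]
```

Emit:
{"op": "servo_tool", "data": {
  "moves": [
    [0,0,0,0,0,-0.5,0],
    [0,0,0,0,0,-0.5,0],
    [0,0,0,0,0,30,0],
    [0,0,0,0,0,75,0],
    [0,0,0,0,-25,115,0],
    [0,0,0,0,-70,130,0],
    [0,0,0,10,-115,130,0],
    [0,0,0,10,-160,130,0],
    [0,0,0,10,-205,130,0],
    [0,0,0,10,-205,130,0]
  ]
}}

```text
time: 21.05
ee_pos: [0.4591, -0.1437, 0.2495]
tcp_rot: [3.139, 0.004, 0.061]
ft_force: [0.6, 0.2, -0.3]
gripper_width: 0.0003
gripper_force: 0.0
```

```bash
python3 lid.py s10; python3 - <<'E'
from h import *
a=load('top0');b=save('top','top1')
# changed pixels on the bench
d=cv2.absdiff(cv2.GaussianBlur(a['pixels'],(5,5),0),cv2.GaussianBlur(b['pixels'],(5,5),0)).max(2)
n,l,s,c=cv2.connectedComponentsWithStats((d>30).astype(np.uint8))
print([list(map(int,q)) for q in s[1:] if q[4]>8])
Q=cloud(b);H=Q[...,2]
e=np.array([np.cos(.072),np.sin(.072)]);D=Q[...,:2]-[.4943,.0717];x=D@e
for x0 in np.arange(-.07,.08,.02):
    m=(abs(x-x0)<.01)&(abs(Q[...,1]-.07)<.085)&(H>.08); print(round(x0,2),m.sum(),np.median(H[m]).round(4))
E
```

```text
21.1 [ 0.45946227 -0.13979462  0.24945268] [-0.51725487  1.56572335  0.29582253]
-0.07 341 [0.028 0.082 0.117]
-0.055 163 [0.08  0.12  0.123]
-0.04 144 [0.118 0.12  0.123]
-0.025 136 [0.118 0.121 0.124]
-0.01 136 [0.118 0.12  0.123]
0.005 133 [0.117 0.12  0.123]
0.02 134 [0.118 0.12  0.123]
0.035 131 [0.117 0.12  0.124]
0.05 130 [0.118 0.121 0.123]
0.065 123 [0.117 0.12  0.122]
0.08 113 [0.118 0.12  0.122]
[[276, 161, 66, 78, 3839], [350, 175, 275, 225, 18220], [402, 177, 14, 11, 101], [309, 237, 14, 5, 51], [393, 314, 22, 6, 90], [532, 323, 12, 18, 61], [542, 324, 11, 14, 55], [414, 343, 6, 6, 21], [348, 344, 7, 5, 11], [507, 346, 9, 14, 32], [469, 350, 8, 9, 48], [345, 361, 7, 20, 46], [322, 363, 5, 10, 21], [337, 362, 4, 5, 11], [350, 368, 49, 32, 466], [318, 383, 7, 6, 26], [333, 393, 14, 7, 70], [421, 396, 8, 4, 25]]
-0.07 220 0.1101
-0.05 296 0.121
-0.03 289 0.121
-0.01 280 0.121
0.01 289 0.1209
0.03 281 0.1207
0.05 282 0.1215
0.07 279 0.1211
```

```bash
python3 -c "
from cell import *
print(hand_in())"
```

```text
the job is handed in; nothing more can be done
None
```

The two modules are swapped, each seated in its correct well with its top level at about 111 mm (110 mm expected), and the lid is fully shut at 120 mm; the job was handed in after about 21 s of robot time.

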